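Snap the lid onto the specimen jar and keep it pressed

ROBOT

A 6-joint arm with a two-finger parallel gripper is mounted at the origin on the work surface. World frame = base frame: x ahead of the robot, y to its left, z up, the work surface at z = 0. Lengths are in mm, angles in rad, forces in N, time in s.
With the tool pointing down it reaches from about 250 to 775 mm from the base axis. Payload 8.9 kg.
Tool frame: the origin (TCP) lies midway between the tips of the shut fingers; the grasp point (between the pads) lies 19 mm behind it (manip.tcp_to_grasp is the distance from the TCP to the grasp point, in mm); z points along the fingers, y is the line along which they close (so a half turn about z gives the same grasp; the last joint's range is limited). The gripper opens to 85 mm and grips with 20 to 120 N. Pads are 22 mm wide; open, the fingers measure 114 mm over their backs; the gripper's body (76 mm by 85 mm) begins 54 mm behind the grasp point. The pads swing forward as they close: fully open they stand 13 mm farther back than shut.
Start: joints at [1.095, 0.291, -0.153, 1.127, 0, 1.431], TCP at [173.49, 495.505, 231.305] pointing down, gripper open.
Joint ranges: [-2.52, 2.52], [-0.91, 1.74], [-1.3, 1.37], [-1.96, 2.02], [-1.52, 1.47], [-3.14, 3.14]. Speed limits (rad/s): [2.22, 2.22, 2.79, 3.14, 3.14, 3.14].

INTERFACE

Orientations are given as a unit quaternion [x, y, z, w].
In Python, from plant import manip gives the robot as it stands.
- The arm moves only by the tool step_arm, never from a script. Its argument "steps" is a list of rows, each an object with "travel": the shift along the tool's x, y, z in m, a list of three; "dr": the turn, a rotation vector about the tool's x, y, z in degrees, a list of three; "gripper": the opening, from 0 (shut) to 1 (fully open). A call has exactly 8 rows; each row is the pose to reach, as a shift and turn from the pose commanded when the call began, along the tool's axes at that moment; what a row does not reach only later rows make up. A row lasts 1/8 s, in which the tool goes at most 62.5 mm and 10.7 degrees, less where a joint would pass 70% of its speed; a pose out of reach is approached as far as the arm can. A call with a gripper value outside its range is refused whole. The fingers move at their own pace and stop on an object; the grip force is fixed at half the most. Time passes only in rows, so rows that repeat a pose let the fingers close, or fill a call up. It gives the time, the measured TCP pose, the force, the opening and the grip force at its end, in the units of the state.
- manip.sense(): the state, without advancing time (a new reading comes with each control period).
- manip.camera(name): name is "side" or "top"; returns a dict with "frame" (420x560x3 uint8, blue, green, red), "mtx" (3x3 intrinsics, pixels), "k1" (the pictures are not rectified: a ray, as slopes to the right and down, at radius r is drawn at 1 + k1 r^2 times it, then the intrinsics apply), "world_from_camera" (4x4, takes a point from camera to world coordinates). Camera axes: x right, y down, z forward; pixel columns grow to the right and rows downward; lengths in mm; the calibration is good to about 2 mm. A picture is of the moment at which its call begins. There is no depth.
- manip.close_job(): hands the job in; it is judged then, once.
The state is a dict: "time": time; "q": joint angles; "joint_vel": joint speeds; "effort": joint torques, N m; "position": TCP position; "ee_rot": TCP orientation; "wrist_force": force on the tool from outside, world axes, zero at the start; "wrist_torque": the same for the moment, N m; "opening": finger opening in mm; "grip_force": force on a finger pad.
Only numpy, scipy, OpenCV 4.12 (cv2) and the standard library are available. Lean on these libraries where they do the work, as an engineer would, in place of code of your own. Each camera call takes 0.05 s, during which the arm holds its last target. There are 200 camera calls.

TASK

One of the three open jars has the metal specimen in it. Put the loose snap lid on that jar and press it straight down until it snaps fully home all round, then keep pressing so that the seal beds in: finish while you are still pressing down on the lid, with the jar standing upright on the bench. Leave the jars and everything else on the bench where they are.

Things in the scene. Friction and masses are not known exactly. Their poses are not given: they have to be found in the camera images.
- lid_mid (a point): centre (8.5 mm above its underside) of the one loose snap lid, a black plastic round cap lying on the bench right way up: 57 mm across, 17 mm tall, flat disc top, z up through the top. It is hollow below, 14.5 mm deep, with a bead around the bottom of its skirt. 25 g. Taken by its side from above
- jar_a_mouth (a point): centre of the open mouth, 70 mm above the bench (z up), of one of three identical loose white plastic jars: body 50 mm across, 48 mm tall, then a neck 44 mm across, tapered to 40 at the rim; mouth 37 mm, floor 4 mm thick, about 0.25 kg. Six spring snap lugs around the neck, 9 mm below the rim, reach out to 51 mm across
- jar_b_mouth (a point): centre of the open mouth, 70 mm above the bench (z up), of one of three identical loose white plastic jars: body 50 mm across, 48 mm tall, then a neck 44 mm across, tapered to 40 at the rim; mouth 37 mm, floor 4 mm thick, about 0.25 kg. Six spring snap lugs around the neck, 9 mm below the rim, reach out to 51 mm across
- jar_c_mouth (a point): centre of the open mouth, 70 mm above the bench (z up), of one of three identical loose white plastic jars: body 50 mm across, 48 mm tall, then a neck 44 mm across, tapered to 40 at the rim; mouth 37 mm, floor 4 mm thick, about 0.25 kg. Six spring snap lugs around the neck, 9 mm below the rim, reach out to 51 mm across
- specimen_mid (a point): centre of the metal specimen, a plain cylinder 18 mm across and 50 mm long, that stands upright inside one of the three jars (any of them; the other two are empty), its top 16 mm below the rim
- beaker_mid (a point): bystander: glass beaker, 52 mm across, 70 mm tall; point at its centre
- dish_mid (a point): bystander: glass Petri dish with its cover, 65 mm across, 17 mm tall; point at its centre
- stopper_mid (a point): bystander: black rubber stopper, 27 mm across, 26 mm tall; point at its centre
- spatula_mid (a point): bystander: thin steel spatula lying on the bench, 190 mm long, 4 mm thick; point at its middle, x along its length
- bottle_mid (a point): bystander: amber reagent bottle with a black cap, 60 mm across, 115 mm tall; point 55 mm up
- bowl_mid (a point): bystander: white porcelain evaporating dish, 72 mm across, 30 mm tall; point at its centre
- tube_rack_mid (a point): bystander: clear test-tube rack with glass tubes, 205 mm long (its x) by 64 mm wide, tubes 108 mm tall; point on its axis 35 mm up
- jar_a: the jar of jar_a_mouth; origin at the centre of its underside, on the bench
- jar_b: the jar of jar_b_mouth; origin at the centre of its underside, on the bench
- jar_c: the jar of jar_c_mouth; origin at the centre of its underside, on the bench
- lid: the snap lid; origin at the centre of its underside, 8.5 mm below lid_mid. Set on a jar it first rests on the snap lugs, lid_mid 1 mm above the mouth point; pressed straight down, the force climbs to about 10 N, then drops sharply as it snaps over the lugs and its disc meets the rim, lid_mid 6 mm below the mouth point; it then stays on

How it is judged:
By the outcome, as a careful person would: the job done as asked, in the order asked, and still so for the second after the job is handed in, while the arm keeps its last pose, push and grip.
It also fails if it takes over 56 s, if anything falls off the work surface, if the arm or the gripper's body presses on something with over 40 N, if the wrist force passes 120 N, or if a joint passes its speed limit or range.

## Working session

There is one attempt and no reset: what is moved stays moved. The work goes in short steps, Python scripts to look and compute and a tool call to move; the robot and the scene stay as the last step left them, time stands still between calls to the robot, and variables do not carry over. Pictures are saved under pics/ and viewed, at most 10 in all, crops included, and the job is handed in when it is done.

Besides the shell and the picture viewer there is one more tool, called after "Call:" by a JSON object that holds its "op" and its "data". step_arm: Moves the arm, as the interface text tells. Its arguments: {"type":"object","properties":{"steps":{"type":"array"}},"required":["steps"]}

```bash
mkdir -p pics
cat > h.py <<'E'
import numpy as np, cv2
from plant import manip
def shot(name,fn=None):
    c=manip.camera(name)
    if fn: cv2.imwrite('pics/'+fn,c['frame'])
    return c
def ray(c,u,v):
    d=np.array([c['k1'],0,0,0,0],float)
    p=cv2.undistortPoints(np.array([[[u,v]]],float),np.array(c['mtx'],float),d,
      )[0,0]
    # model: drawn = r(1+k1 r^2) = cv2 model
    T=np.array(c['world_from_camera']); return T[:3,3],T[:3,:3]@np.array([p[0],p[1],1])
def onz(c,u,v,z):
    o,d=ray(c,u,v); return o+d*(z-o[2])/d[2]
def proj(c,P):
    T=np.linalg.inv(np.array(c['world_from_camera'])); 
    r=cv2.Rodrigues(T[:3,:3])[0]
    return cv2.projectPoints(np.array([P],float),r,T[:3,3],np.array(c['mtx'],float),np.array([c['k1'],0,0,0,0],float))[0][0,0]
E
python3 - <<'E'
from h import *
import pickle
for n in('top','side'):
    c=shot(n,n+'0.png'); pickle.dump(c,open(n+'0.pkl','wb')); print(n,np.round(c['mtx'],1).tolist(),c['k1'],np.round(c['world_from_camera'],3).tolist())
s=manip.sense(); print(s['time'],s['position'],s['ee_rot'],s['opening'])
E
```

```text
top [[465.1, 0.0, 292.7], [0.0, 465.1, 208.2], [0.0, 0.0, 1.0]] 0.016106610525378873 [[-0.014, -0.997, 0.07, 480.213], [-1.0, 0.014, -0.0, 70.602], [-0.001, -0.07, -0.998, 1202.932], [0.0, 0.0, 0.0, 1.0]]
side [[412.9, 0.0, 281.8], [0.0, 412.9, 210.9], [0.0, 0.0, 1.0]] -0.056313153179905706 [[0.787, -0.366, 0.497, 100.145], [-0.617, -0.464, 0.635, -507.885], [-0.002, -0.806, -0.591, 626.697], [0.0, 0.0, 0.0, 1.0]]
0.1 [173.31244101 495.17026705 230.7988003 ] [ 1.67596213e-01  9.85855554e-01 -5.56958342e-04 -1.63506695e-04] 84.97377865941134
```

View pics/top0.png

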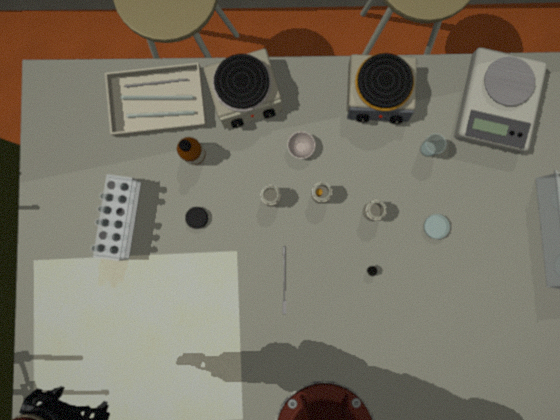

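View pics/side0.png

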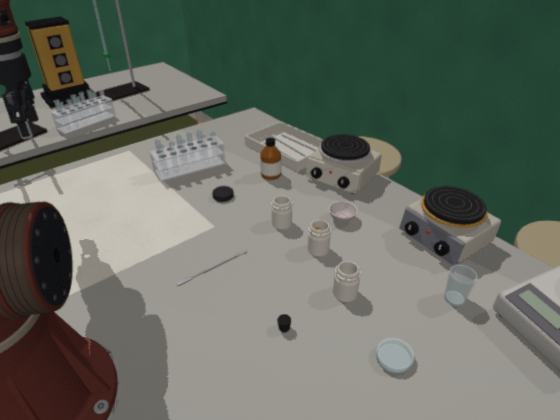

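The top view shows the lid at about (197,217) and jars at (271,196), (321,192) and (376,210). The middle jar seems to hold something coloured. I'll zoom in on the jars and measure.

Run:
```python
from h import *
import pickle
t=pickle.load(open('top0.pkl','rb'));s=pickle.load(open('side0.pkl','rb'))
f=t['frame']
crop=[cv2.resize(f[y-22:y+22,x-22:x+22],None,fx=6,fy=6,interpolation=cv2.INTER_CUBIC) for x,y in((271,196),(321,192),(376,210))]
g=s['frame'][185:305,265:365]
cv2.imwrite('pics/c1.png',np.vstack([np.hstack(crop),cv2.resize(g,(300,300)).repeat(1,0) if 0 else np.hstack([cv2.resize(g,(300,320)),np.zeros((320,492,3),np.uint8)])]))
for c,(x0,y0,x1,y1),z in((t,(175,200,220,235),17),(s,(205,180,240,205),17)):
    m=(c['frame'][y0:y1,x0:x1].max(2)<60).astype(np.uint8)
    cs=max(cv2.findContours(m,0,1)[0],key=cv2.contourArea)
    (u,v),d,a=cv2.fitEllipse(cs); u+=x0;v+=y0
    print('lid',u,v,d,onz(c,u,v,17),onz(c,u,v,8.5), cv2.boundingRect(cs))
for (u,v) in((271,196),(321,192),(376,210)): 
    P=onz(t,u,v,70); print(P, proj(s,P))
```

```text
lid 196.60361099243164 217.3483180999756 (20.29322052001953, 21.740358352661133) [543.85073236 316.02456201  17.        ] [544.30684904 317.7835898    8.5       ] (11, 7, 22, 21)
lid 222.6694049835205 193.88530254364014 (14.428714752197266, 19.967878341674805) [536.44535309 303.95831321  17.        ] [542.52797024 315.27651315   8.5       ] (8, 7, 20, 15)
[590.78078305 123.23298347  70.        ] [280.73355758 200.82472221]
[598.92452737   0.75645614  70.        ] [318.23977818 224.72523519]
[ 552.93321593 -132.57652471   70.        ] [347.05568423 267.50559937]
```

View pics/c1.png

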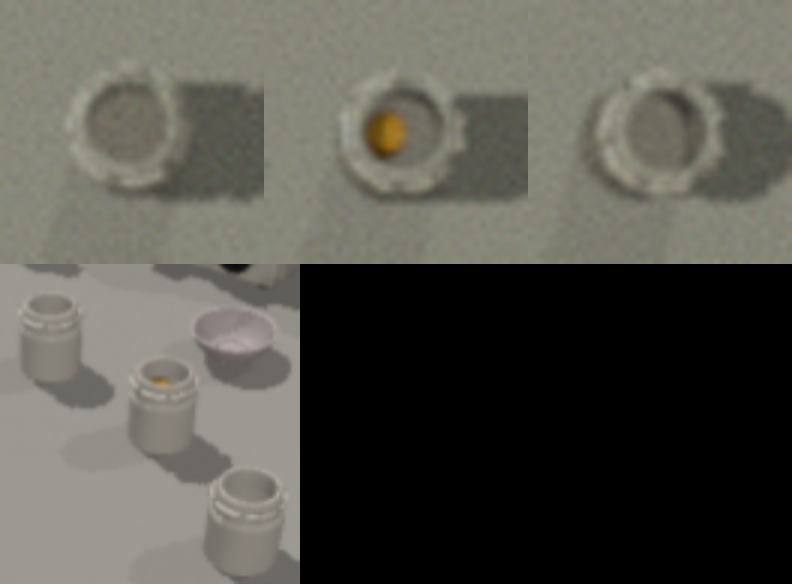

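The top crop shows an orange/brass specimen in the middle jar, with its mouth centre near (322,191). The other two jars are empty. Next I'll work out the move to the lid.

```bash
cat >> h.py <<'E'
from scipy.spatial.transform import Rotation as Ro
def delta(target):
    s=manip.sense(); R=Ro.from_quat(s['ee_rot'])
    print('t',round(s['time'],2),'pos',np.round(s['position'],1),'open',round(s['opening'],1),'travel_m',np.round(R.inv().apply(np.array(target)-s['position'])/1000,4),'tilt',np.round(R.as_matrix()[:,2],4),'F',np.round(s['wrist_force'],1),'grip',round(s['grip_force'],1))
E
python3 - <<'E'
from h import *
import pickle
t=pickle.load(open('top0.pkl','rb'));s=pickle.load(open('side0.pkl','rb'))
delta([543.5,316.5,120])
# two-view triangulation jar b mouth
def tri(a,b):
    A=[];B=[]
    for o,d in(a,b):
        d=d/np.linalg.norm(d);M=np.eye(3)-np.outer(d,d);A.append(M);B.append(M@o)
    return np.linalg.lstsq(np.vstack(A),np.hstack(B),rcond=None)[0]
print(tri(ray(t,322.1,191.3),ray(s,319.3,226.2)),onz(t,322.1,191.3,70),onz(s,319.3,226.2,70))
f=t['frame'];print(onz(t,137,217,70),onz(t,302,146,30),onz(t,196.6,217.3,10))
E
```

```text
t 0.1 pos [173.3 495.2 230.8] open 85.0 travel_m [-0.4084 -0.0462  0.1108] tilt [-5.e-04 -1.e-03 -1.e+00] F [-0.8 -0.1 -0. ] grip 0.0
[600.56280872  -1.85839373  66.77722966] [600.60882792  -1.96626087  70.        ] [597.2489421   -4.51670966  70.        ]
[543.87291893 449.94178344  70.        ] [721.70297982  44.65422505  30.        ] [544.35063527 317.48254794  10.        ]
```

Call:
{"op": "step_arm", "data": {"steps": [{"travel":[-0.05,-0.006,0.0],"dr":[0,0,0],"gripper":1},{"travel":[-0.11,-0.012,0.01],"dr":[0,0,0],"gripper":1},{"travel":[-0.17,-0.019,0.03],"dr":[0,0,0],"gripper":1},{"travel":[-0.23,-0.026,0.05],"dr":[0,0,0],"gripper":1},{"travel":[-0.29,-0.033,0.07],"dr":[0,0,0],"gripper":1},{"travel":[-0.35,-0.04,0.09],"dr":[0,0,0],"gripper":1},{"travel":[-0.408,-0.046,0.111],"dr":[0,0,0],"gripper":1},{"travel":[-0.408,-0.046,0.111],"dr":[0,0,0],"gripper":1}]}}

```text
time: 1.1
position: [545.6, 314.4, 117.7]
ee_rot: [0.17, 0.986, -0.001, -0.001]
wrist_force: [-1.1, 0.8, 0.0]
opening: 85.4
grip_force: 0.0
```

Run:
```python
from h import *
delta([543.5,316.5,40])
t=shot('top');s=shot('side')
def big(f,x,y,r): 
    return cv2.resize(f[y-r:y+r,x-r:x+r],(390,390),interpolation=cv2.INTER_CUBIC)
cv2.imwrite('pics/c2.png',np.hstack([big(t['frame'],197,217,40),big(s['frame'],222,190,40)]))
p=manip.sense()['position'];print(proj(t,p),proj(s,p))
```

```text
t 1.1 pos [545.6 314.4 117.7] open 85.4 travel_m [0.0025 0.0014 0.0777] tilt [-0.0021 -0.0016 -1.    ] F [-1.1  0.8  0. ] grip 0.0
[187.29584563 215.38005693] [218.93977632 157.24766378]
```

View pics/c2.png

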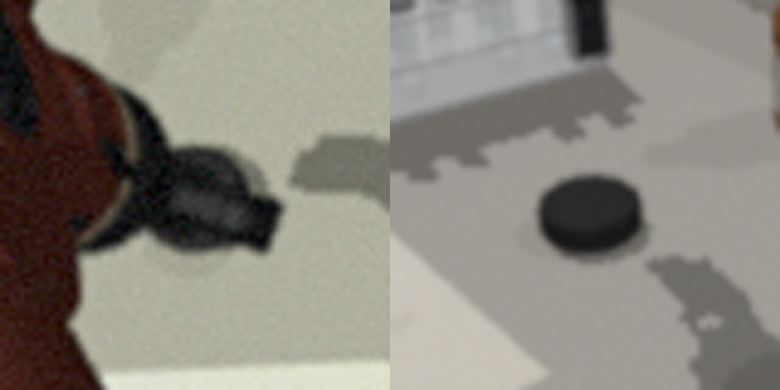

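Call:
{"op": "step_arm", "data": {"steps": [{"travel":[0,0,0.03],"dr":[0,0,0],"gripper":1},{"travel":[0,0,0.06],"dr":[0,0,0],"gripper":1},{"travel":[0,0,0.078],"dr":[0,0,0],"gripper":1},{"travel":[0,0,0.078],"dr":[0,0,0],"gripper":1},{"travel":[0,0,0.078],"dr":[0,0,0],"gripper":1},{"travel":[0,0,0.078],"dr":[0,0,0],"gripper":1},{"travel":[0,0,0.078],"dr":[0,0,0],"gripper":1},{"travel":[0,0,0.078],"dr":[0,0,0],"gripper":1}]}}

```text
time: 2.2
position: [543.6, 317.3, 42.6]
ee_rot: [0.168, 0.986, 0.0, 0.0]
wrist_force: [0.2, -0.1, -0.1]
opening: 85.4
grip_force: 0.0
```

Run:
```python
from h import *
delta([543.5,316.5,1])
t=shot('top');s=shot('side')
def big(f,x,y,r): 
    return cv2.resize(f[y-r:y+r,x-r:x+r],(390,390),interpolation=cv2.INTER_CUBIC)
cv2.imwrite('pics/c3.png',np.hstack([big(t['frame'],197,217,40),big(s['frame'],222,190,40)]))
p=manip.sense()['position'];print(proj(t,p),proj(s,p))
```

```text
t 2.2 pos [543.6 317.3  42.6] open 85.4 travel_m [-0.0002 -0.0008  0.0416] tilt [ 4.e-04  2.e-04 -1.e+00] F [ 0.2 -0.1 -0.1] grip 0.0
[193.99146094 216.99299254] [221.47979401 182.76332541]
```

View pics/c3.png

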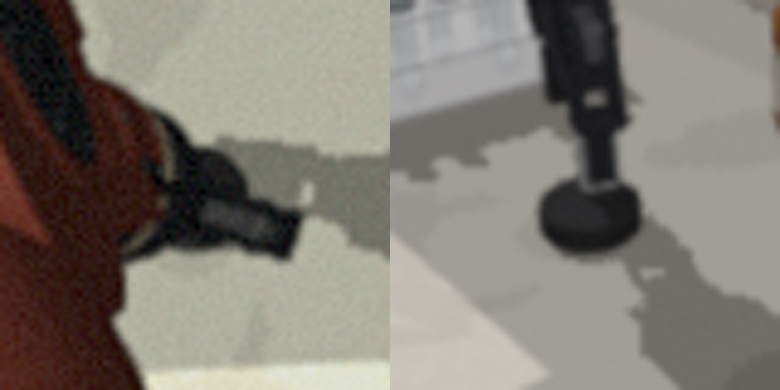

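Call:
{"op": "step_arm", "data": {"steps": [{"travel":[0,0,0.015],"dr":[0,0,0],"gripper":1},{"travel":[0,0,0.03],"dr":[0,0,0],"gripper":1},{"travel":[0,0,0.041],"dr":[0,0,0],"gripper":1},{"travel":[0,0,0.041],"dr":[0,0,0],"gripper":1},{"travel":[0,0,0.041],"dr":[0,0,0],"gripper":0.85},{"travel":[0,0,0.041],"dr":[0,0,0],"gripper":0.75},{"travel":[0,0,0.041],"dr":[0,0,0],"gripper":0.5},{"travel":[0,0,0.041],"dr":[0,0,0],"gripper":0.4}]}}

```text
time: 3.3
position: [543.8, 317.4, 2.5]
ee_rot: [0.168, 0.986, 0.0, 0.001]
wrist_force: [-1.9, -2.3, 7.2]
opening: 54.4
grip_force: 61.8
```

Call:
{"op": "step_arm", "data": {"steps": [{"travel":[0,0,0],"dr":[0,0,0],"gripper":0.3},{"travel":[0,0,0],"dr":[0,0,0],"gripper":0.3},{"travel":[0,0,0],"dr":[0,0,0],"gripper":0.3},{"travel":[0,0,0],"dr":[0,0,0],"gripper":0.3},{"travel":[0,0,-0.02],"dr":[0,0,0],"gripper":0.3},{"travel":[0,0,-0.05],"dr":[0,0,0],"gripper":0.3},{"travel":[0,0,-0.09],"dr":[0,0,0],"gripper":0.3},{"travel":[0,0,-0.12],"dr":[0,0,0],"gripper":0.3}]}}

```text
time: 4.3
position: [543.8, 317.5, 123.4]
ee_rot: [0.168, 0.986, 0.0, 0.001]
wrist_force: [0.6, 0.4, -1.4]
opening: 54.2
grip_force: 63.3
```

Run:
```python
from h import *
delta([600,-2,150])
t=shot('top');s=shot('side')
def big(f,x,y,r): 
    return cv2.resize(f[y-r:y+r,x-r:x+r],(390,390),interpolation=cv2.INTER_CUBIC)
p=manip.sense()['position'];u,v=proj(t,p);a,b=proj(s,p);print(u,v,a,b)
cv2.imwrite('pics/c4.png',np.hstack([big(t['frame'],int(u),int(v),40),big(s['frame'],int(a),int(b),40)]))
```

```text
t 4.3 pos [543.8 317.5 123.4] open 54.2 travel_m [-0.1586 -0.2829 -0.0267] tilt [ 1.6e-03  7.0e-04 -1.0e+00] F [ 0.6  0.4 -1.4] grip 63.3
185.9561433339621 214.26354269205456 219.14815114802872 154.6144246046553
```

View pics/c4.png

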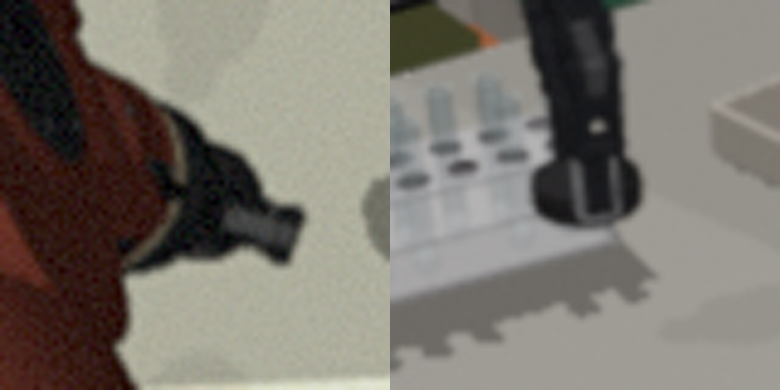

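The lid is held level. In the side crop it is centred near (587,190), which is pixel (219,153). I'll check where it sits relative to the tool.

Run:
```python
from h import *
s=shot('side'); st=manip.sense(); p=st['position']; R=Ro.from_quat(st['ee_rot'])
f=s['frame'];print(np.round(p,1))
x0,y0=195,130
g=f[y0:180,x0:245].max(2)
for r in range(0,46,3): 
    w=np.where(g[r]<62)[0]; print(y0+r, (x0+w.min(),x0+w.max()) if len(w) else None, end=' ')
print()
for z in(p[2]+6,): print(onz(s,219.4,153,z)-p, R.inv().apply(onz(s,219.4,153,z)-p))
for dz in (-2,6,15):
  print(dz,'L/R',[np.round(proj(s,p+[0,0,dz]+k*28.5*np.array([.787,-.617,0])),1).tolist() for k in(-1,1)])
print('near finger edges',[np.round(proj(s,p+R.apply([k*11,-28.5,-6])),1).tolist() for k in(-1,1)])
```

```text
[544.6 317.8 123.3]
130 (np.int64(210), np.int64(225)) 133 (np.int64(211), np.int64(225)) 136 (np.int64(212), np.int64(225)) 139 (np.int64(212), np.int64(225)) 142 (np.int64(213), np.int64(226)) 145 (np.int64(213), np.int64(226)) 148 (np.int64(211), np.int64(228)) 151 (np.int64(209), np.int64(229)) 154 (np.int64(209), np.int64(229)) 157 (np.int64(210), np.int64(228)) 160 (np.int64(215), np.int64(217)) 163 None 166 None 169 None 172 None 175 None 
[2.42079531 0.93428123 6.        ] [-1.99260737  1.6970904  -5.99020295]
-2 L/R [[207.8, 156.3], [230.3, 156.2]]
6 L/R [[207.5, 153.5], [230.0, 153.4]]
15 L/R [[207.1, 150.3], [229.8, 150.2]]
near finger edges [[225.5, 157.9], [216.7, 159.4]]
```

Call:
{"op": "step_arm", "data": {"steps": [{"travel":[-0.02,-0.035,-0.02],"dr":[0,0,0],"gripper":0.3},{"travel":[-0.045,-0.08,-0.027],"dr":[0,0,0],"gripper":0.3},{"travel":[-0.07,-0.125,-0.027],"dr":[0,0,0],"gripper":0.3},{"travel":[-0.095,-0.17,-0.027],"dr":[0,0,0],"gripper":0.3},{"travel":[-0.12,-0.215,-0.027],"dr":[0,0,0],"gripper":0.3},{"travel":[-0.145,-0.26,-0.027],"dr":[0,0,0],"gripper":0.3},{"travel":[-0.158,-0.283,-0.02],"dr":[0,0,0],"gripper":0.3},{"travel":[-0.158,-0.283,0.0],"dr":[0,0,0],"gripper":0.3}]}}

```text
time: 5.45
position: [599.5, -4.4, 120.6]
ee_rot: [0.169, 0.986, -0.0, 0.0]
wrist_force: [-0.6, -0.4, -0.3]
opening: 54.6
grip_force: 63.4
```

Call:
{"op": "step_arm", "data": {"steps": [{"travel":[0,0,0.015],"dr":[0,0,0],"gripper":0.3},{"travel":[0,0,0.02],"dr":[0,0,0],"gripper":0.3},{"travel":[0,0,0.02],"dr":[0,0,0],"gripper":0.3},{"travel":[0,0,0.02],"dr":[0,0,0],"gripper":0.3},{"travel":[0,0,0.02],"dr":[0,0,0],"gripper":0.3},{"travel":[0,0,0.02],"dr":[0,0,0],"gripper":0.3},{"travel":[0,0,0.02],"dr":[0,0,0],"gripper":0.3},{"travel":[0,0,0.02],"dr":[0,0,0],"gripper":0.3}]}}

```text
time: 6.45
position: [599.0, -2.1, 101.4]
ee_rot: [0.168, 0.986, -0.0, 0.0]
wrist_force: [-0.2, -0.1, -0.5]
opening: 54.5
grip_force: 63.4
```

Run:
```python
from h import *
import pickle
delta([599.5,-2.5,84])
s=shot('side');t=shot('top'); pickle.dump((s,t),open('hov.pkl','wb'))
def big(f,x,y,r): 
    return cv2.resize(f[y-r:y+r,x-r:x+r],(400,400),interpolation=cv2.INTER_CUBIC)
cv2.imwrite('pics/c5.png',np.hstack([big(t['frame'],322,191,32),big(s['frame'],319,226,32)]))
p=manip.sense()['position']
for n,P in(('lidmid',p+[0,0,6]),('jarbase',[599.5,-2.5,0]),('mouth',[599.5,-2.5,70])): print(n,proj(s,P),proj(t,P))
s0=pickle.load(open('side0.pkl','rb'))['frame'].astype(int)
# jar silhouette edges in the original side view, lid edges now
f=s['frame'].astype(int)
for v in range(200,262,4): print(v,'now',f[v,296:344].max(1).tolist() if v%8==0 else '')
```

```text
t 6.45 pos [599.   -2.1 101.4] open 54.5 travel_m [-0.0006 -0.0002  0.0174] tilt [ 1.e-04 -0.e+00 -1.e+00] F [-0.2 -0.1 -0.5] grip 63.4
lidmid [320.04385196 211.53886819] [323.13797103 190.30821165]
jarbase [317.81821315 249.49065957] [320.63894111 194.59458106]
mouth [319.44204389 225.35041239] [322.32625881 191.74770113]
200 now [160, 159, 160, 160, 159, 160, 159, 160, 160, 160, 159, 159, 157, 136, 89, 43, 25, 24, 26, 25, 24, 25, 24, 53, 121, 87, 35, 29, 52, 111, 88, 44, 25, 23, 28, 25, 27, 26, 27, 25, 27, 26, 28, 35, 86, 142, 154, 155]
204 now 
208 now [160, 160, 159, 159, 160, 160, 160, 160, 160, 159, 155, 109, 58, 40, 41, 43, 40, 42, 43, 44, 39, 37, 31, 28, 29, 52, 61, 56, 41, 29, 24, 25, 25, 28, 29, 31, 31, 31, 36, 45, 52, 72, 91, 135, 147, 148, 146, 144]
212 now 
216 now [160, 160, 160, 160, 160, 160, 159, 160, 159, 159, 149, 110, 57, 26, 24, 23, 27, 27, 32, 33, 36, 38, 40, 40, 44, 78, 96, 92, 56, 31, 28, 29, 26, 25, 30, 36, 34, 72, 110, 132, 144, 146, 168, 177, 181, 179, 182, 184]
220 now 
224 now [151, 158, 159, 160, 159, 160, 160, 160, 159, 160, 160, 160, 159, 160, 167, 160
[... 499 characters left out ...]
, 122, 120, 122, 126, 130, 137, 140, 141, 144, 146, 148, 147, 147, 145, 146, 144, 140, 137, 133, 130, 129, 152, 160, 160, 161, 160, 160, 161, 161, 160, 161, 160, 160, 161, 160]
244 now 
248 now [152, 151, 151, 151, 151, 151, 151, 151, 151, 151, 149, 138, 125, 122, 123, 125, 129, 132, 135, 136, 137, 138, 139, 140, 140, 138, 139, 138, 136, 135, 133, 130, 125, 129, 151, 158, 160, 160, 160, 160, 160, 160, 160, 160, 160, 160, 160, 161]
252 now 
256 now [150, 151, 151, 150, 151, 150, 150, 151, 151, 151, 151, 151, 151, 151, 150, 149, 138, 119, 110, 111, 112, 115, 117, 118, 119, 121, 118, 116, 114, 112, 113, 112, 111, 111, 112, 111, 112, 111, 112, 112, 111, 114, 128, 132, 135, 153, 159, 160]
260 now
```

View pics/c5.png

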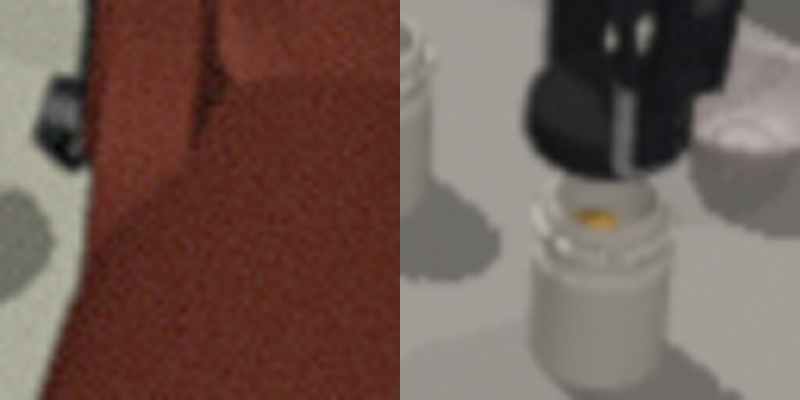

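The side crop shows the held lid directly over the middle jar: lid centre column is about 320.3 and jar axis about 319. The specimen is visible in the jar. Next I'll check the depth direction using the lid's lower edge and the jar's base edge.

Run:
```python
from h import *
import pickle
s,t=pickle.load(open('hov.pkl','rb'));f=s['frame'].astype(int).max(2)
print('lid col316',f[214:230,316].tolist(),'col313',f[214:230,313].tolist());print('base col 316',f[248:264,316].tolist(), 'c319',f[248:264,319].tolist())
p=np.array([599.0,-2.1,101.4]);J=np.array([599.5,-2.5,0]);e=np.array([-.616,-.787,0])
a=np.linspace(0,2*np.pi,361)
def low(c,r,col):
    q=np.array([proj(s,c+[r*np.cos(x),r*np.sin(x),0]) for x in a]); k=np.abs(q[:,0]-col)<.6; return q[k,1].max()
for col in(313,316): print('lid low pred',col,low(p+[0,0,-2.5],28.5,col))
for col in(316,319): print('base low pred',col,low(J,25,col))
print('px per mm depth', proj(s,J)-proj(s,J+10*e))
s0=pickle.load(open('side0.pkl','rb'))['frame'].astype(int).max(2)
print('rim col319',s0[212:240,319].tolist())
rim=[proj(s,J+[r*np.cos(x),r*np.sin(x),70]) for r in(20,) for x in a]; print('rim rows',min(q[1] for q in rim),max(q[1] for q in rim))
```

```text
lid col316 [41, 41, 36, 30, 25, 25, 26, 36, 79, 119, 132, 133, 132, 123, 120, 129] col313 [40, 36, 27, 26, 23, 25, 37, 85, 122, 129, 126, 126, 128, 133, 137, 138]
base col 316 [137, 137, 137, 138, 138, 138, 137, 131, 112, 104, 123, 148, 159, 160, 161, 160] c319 [140, 140, 139, 140, 140, 140, 139, 138, 118, 109, 111, 111, 114, 127, 149, 159]
lid low pred 313 221.66434810760336
lid low pred 316 222.47390458131042
base low pred 316 256.8257915170773
base low pred 319 256.9584663313095
px per mm depth [-0.31260313 -2.94719644]
rim col319 [156, 155, 155, 155, 155, 151, 150, 161, 150, 136, 134, 133, 131, 131, 130, 122, 137, 161, 171, 159, 143, 143, 168, 161, 142, 137, 146, 148]
rim rows 219.75862058725446 231.14551970371454
```

Call:
{"op": "step_arm", "data": {"steps": [{"travel":[-0.001,0.0005,0.005],"dr":[0,0,0],"gripper":0.3},{"travel":[-0.001,0.0005,0.011],"dr":[0,0,0],"gripper":0.3},{"travel":[-0.001,0.0005,0.017],"dr":[0,0,0],"gripper":0.3},{"travel":[-0.001,0.0005,0.022],"dr":[0,0,0],"gripper":0.3},{"travel":[-0.001,0.0005,0.026],"dr":[0,0,0],"gripper":0.3},{"travel":[-0.001,0.0005,0.03],"dr":[0,0,0],"gripper":0.3},{"travel":[-0.001,0.0005,0.033],"dr":[0,0,0],"gripper":0.3},{"travel":[-0.001,0.0005,0.035],"dr":[0,0,0],"gripper":0.3}]}}

```text
time: 7.55
position: [600.1, -1.9, 66.2]
ee_rot: [0.168, 0.986, 0.0, -0.0]
wrist_force: [0.1, 0.8, 0.2]
opening: 54.4
grip_force: 63.4
```

Run:
```python
from h import *
delta([600,-1.7,58])
s=shot('side')
cv2.imwrite('pics/c6.png',cv2.resize(s['frame'][190:262,280:360],None,fx=7,fy=7,interpolation=cv2.INTER_CUBIC))
delta([600,-1.7,58])
```

```text
t 7.55 pos [600.1  -1.9  66.2] open 54.4 travel_m [0.0001 0.0002 0.0082] tilt [-0.  0. -1.] F [0.1 0.8 0.2] grip 63.4
t 7.6 pos [600.   -1.9  66. ] open 54.4 travel_m [0.     0.0002 0.008 ] tilt [-3.e-04  0.e+00 -1.e+00] F [-0.  -0.4 -1.7] grip 63.4
```

View pics/c6.png

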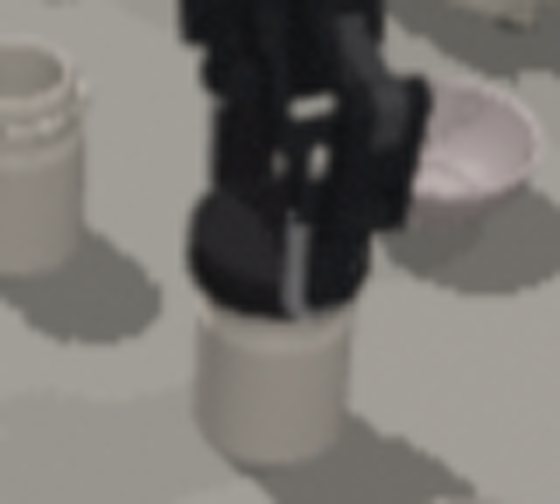

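The lid (crop columns 188–370) sits squarely over the jar neck, and there's no side load. Next I press down gently.

Call:
{"op": "step_arm", "data": {"steps": [{"travel":[0,0,0.0005],"dr":[0,0,0],"gripper":0.3},{"travel":[0,0,0.001],"dr":[0,0,0],"gripper":0.3},{"travel":[0,0,0.0015],"dr":[0,0,0],"gripper":0.3},{"travel":[0,0,0.002],"dr":[0,0,0],"gripper":0.3},{"travel":[0,0,0.0025],"dr":[0,0,0],"gripper":0.3},{"travel":[0,0,0.003],"dr":[0,0,0],"gripper":0.3},{"travel":[0,0,0.003],"dr":[0,0,0],"gripper":0.3},{"travel":[0,0,0.003],"dr":[0,0,0],"gripper":0.3}]}}

```text
time: 8.6
position: [600.9, -1.8, 64.2]
ee_rot: [0.168, 0.986, 0.0, 0.001]
wrist_force: [-0.6, 1.9, 7.9]
opening: 54.4
grip_force: 64.2
```

Call:
{"op": "step_arm", "data": {"steps": [{"travel":[0,0,0.0005],"dr":[0,0,0],"gripper":0.3},{"travel":[0,0,0.001],"dr":[0,0,0],"gripper":0.3},{"travel":[0,0,0.0015],"dr":[0,0,0],"gripper":0.3},{"travel":[0,0,0.0015],"dr":[0,0,0],"gripper":0.3},{"travel":[0,0,0.0015],"dr":[0,0,0],"gripper":0.3},{"travel":[0,0,0.0015],"dr":[0,0,0],"gripper":0.3},{"travel":[0,0,0.0015],"dr":[0,0,0],"gripper":0.3},{"travel":[0,0,0.0015],"dr":[0,0,0],"gripper":0.3}]}}

```text
time: 9.6
position: [601.3, -1.9, 62.9]
ee_rot: [0.168, 0.986, 0.0, 0.001]
wrist_force: [0.9, 1.5, 8.5]
opening: 54.6
grip_force: 64.3
```

Call:
{"op": "step_arm", "data": {"steps": [{"travel":[0,0,0.0005],"dr":[0,0,0],"gripper":0.3},{"travel":[0,0,0.001],"dr":[0,0,0],"gripper":0.3},{"travel":[0,0,0.0015],"dr":[0,0,0],"gripper":0.3},{"travel":[0,0,0.002],"dr":[0,0,0],"gripper":0.3},{"travel":[0,0,0.002],"dr":[0,0,0],"gripper":0.3},{"travel":[0,0,0.002],"dr":[0,0,0],"gripper":0.3},{"travel":[0,0,0.002],"dr":[0,0,0],"gripper":0.3},{"travel":[0,0,0.002],"dr":[0,0,0],"gripper":0.3}]}}

```text
time: 10.6
position: [599.9, -1.9, 59.7]
ee_rot: [0.168, 0.986, -0.0, -0.0]
wrist_force: [-0.1, 0.5, -2.9]
opening: 54.0
grip_force: 63.9
```

Call:
{"op": "step_arm", "data": {"steps": [{"travel":[0,0,0.0005],"dr":[0,0,0],"gripper":0.3},{"travel":[0,0,0.001],"dr":[0,0,0],"gripper":0.3},{"travel":[0,0,0.0015],"dr":[0,0,0],"gripper":0.3},{"travel":[0,0,0.002],"dr":[0,0,0],"gripper":0.3},{"travel":[0,0,0.002],"dr":[0,0,0],"gripper":0.3},{"travel":[0,0,0.002],"dr":[0,0,0],"gripper":0.3},{"travel":[0,0,0.002],"dr":[0,0,0],"gripper":0.3},{"travel":[0,0,0.002],"dr":[0,0,0],"gripper":0.3}]}}

```text
time: 11.6
position: [600.8, -2.0, 58.3]
ee_rot: [0.168, 0.986, 0.0, 0.001]
wrist_force: [3.7, 1.8, 5.4]
opening: 54.4
grip_force: 64.7
```

Call:
{"op": "step_arm", "data": {"steps": [{"travel":[0,0,0.0005],"dr":[0,0,0],"gripper":0.3},{"travel":[0,0,0.001],"dr":[0,0,0],"gripper":0.3},{"travel":[0,0,0.0015],"dr":[0,0,0],"gripper":0.3},{"travel":[0,0,0.002],"dr":[0,0,0],"gripper":0.3},{"travel":[0,0,0.002],"dr":[0,0,0],"gripper":0.3},{"travel":[0,0,0.002],"dr":[0,0,0],"gripper":0.3},{"travel":[0,0,0.002],"dr":[0,0,0],"gripper":0.3},{"travel":[0,0,0.002],"dr":[0,0,0],"gripper":0.3}]}}

```text
time: 12.6
position: [601.8, -2.0, 57.9]
ee_rot: [0.168, 0.986, 0.0, 0.002]
wrist_force: [1.7, 1.0, 18.4]
opening: 54.5
grip_force: 66.1
```

Call:
{"op": "step_arm", "data": {"steps": [{"travel":[0,0,0.0005],"dr":[0,0,0],"gripper":0.3},{"travel":[0,0,0.001],"dr":[0,0,0],"gripper":0.3},{"travel":[0,0,0.0015],"dr":[0,0,0],"gripper":0.3},{"travel":[0,0,0.002],"dr":[0,0,0],"gripper":0.3},{"travel":[0,0,0.002],"dr":[0,0,0],"gripper":0.3},{"travel":[0,0,0.002],"dr":[0,0,0],"gripper":0.3},{"travel":[0,0,0.002],"dr":[0,0,0],"gripper":0.3},{"travel":[0,0,0.002],"dr":[0,0,0],"gripper":0.3}]}}

```text
time: 13.6
position: [602.0, -2.0, 57.6]
ee_rot: [0.167, 0.986, 0.0, 0.002]
wrist_force: [-5.3, 1.7, 36.5]
opening: 54.2
grip_force: 67.9
```

Run:
```python
from h import *
delta([600,-1.7,58])
s=shot('side')
cv2.imwrite('pics/c7.png',cv2.resize(s['frame'][190:262,280:360],None,fx=7,fy=7,interpolation=cv2.INTER_CUBIC))
delta([600,-1.7,58]); print(manip.sense()['wrist_torque'])
```

```text
t 13.6 pos [602.   -2.   57.6] open 54.2 travel_m [ 0.0019 -0.0003 -0.0004] tilt [ 4.9e-03 -6.0e-04 -1.0e+00] F [-5.3  1.7 36.5] grip 67.9
t 13.65 pos [602.   -2.   57.6] open 54.4 travel_m [ 0.002  -0.0003 -0.0004] tilt [ 4.9e-03 -5.0e-04 -1.0e+00] F [-5.2  2.1 37.7] grip 67.9
[0.29720799 1.0055174  0.04604331]
```

View pics/c7.png

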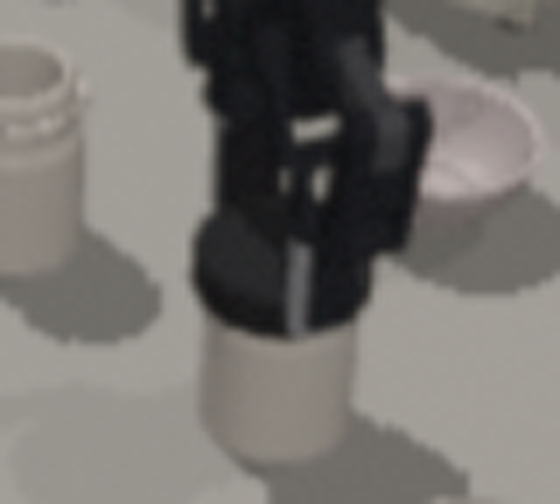

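The side view shows the lid seated level on the upright jar. The force dropped at the snap and now climbs against the rim. I'll ease off to a moderate push, take out the small sideways load, and hold.

Call:
{"op": "step_arm", "data": {"steps": [{"travel":[0.0005,0,-0.0005],"dr":[0,0,0],"gripper":0.3},{"travel":[0.001,0,-0.001],"dr":[0,0,0],"gripper":0.3},{"travel":[0.001,0,-0.001],"dr":[0,0,0],"gripper":0.3},{"travel":[0.001,0,-0.001],"dr":[0,0,0],"gripper":0.3},{"travel":[0.001,0,-0.001],"dr":[0,0,0],"gripper":0.3},{"travel":[0.001,0,-0.001],"dr":[0,0,0],"gripper":0.3},{"travel":[0.001,0,-0.001],"dr":[0,0,0],"gripper":0.3},{"travel":[0.001,0,-0.001],"dr":[0,0,0],"gripper":0.3}]}}

```text
time: 14.65
position: [601.8, -2.0, 57.7]
ee_rot: [0.168, 0.986, 0.0, 0.003]
wrist_force: [1.4, -0.1, 24.5]
opening: 54.4
grip_force: 66.5
```

Call:
{"op": "step_arm", "data": {"steps": [{"travel":[0,0,0],"dr":[0,0,0],"gripper":0.3},{"travel":[0,0,0],"dr":[0,0,0],"gripper":0.3},{"travel":[0,0,0],"dr":[0,0,0],"gripper":0.3},{"travel":[0,0,0],"dr":[0,0,0],"gripper":0.3},{"travel":[0,0,0],"dr":[0,0,0],"gripper":0.3},{"travel":[0,0,0],"dr":[0,0,0],"gripper":0.3},{"travel":[0,0,0],"dr":[0,0,0],"gripper":0.3},{"travel":[0,0,0],"dr":[0,0,0],"gripper":0.3}]}}

```text
time: 15.65
position: [601.8, -2.0, 57.8]
ee_rot: [0.168, 0.986, 0.0, 0.003]
wrist_force: [1.1, -0.1, 23.7]
opening: 54.2
grip_force: 66.5
```

```bash
python3 -c "
from h import *
print(manip.close_job())"
```

```text
the job is handed in; nothing more can be done
None
```

The lid is snapped home on the middle jar, which holds the specimen; I handed the job in at about 15.7 s, still pressing down with about 24 N on the upright jar, which slid an estimated 1–2 mm under the push (nothing else was touched).

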